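# Slide the parts sheet onto the middle runners

## Task

Pick up the wider of the two aluminium parts sheets by its handle and slide it, level, onto the middle of the three pairs of runners in the open blue bay, all the way in. Let go with it resting on both runners, and leave the narrow sheet and the upside-down glass tumbler where they are.

Things in the scene. Friction and masses are not known exactly. Their poses are not given: they have to be found in the camera images.
- wide_grip (a point): Handle centre of the wide aluminium sheet: 120 (its x) x 184 (y) x 4 mm, rim 12 mm high, 0.3 kg, lying flat on the shelf (z = 0), x within 0.35 rad of world x, same either way round. Over its middle stands a handle bar 12 (x) x 60 (y) x 20 mm high, spanning 28 to 48 mm above the sheet's underside, on 2 posts at its ends. This point is the bar's centre, 38 mm above the underside. z up.
- bay_mid (a point): Midpoint between the middle runners, level with their tops: where the home sheet's underside centre lies. x: sliding-in direction, entry at -x; y left (sheet's y along it); z up. Fixed blue bay, open above, front and back; walls 210 mm apart, 200 high; runner tops at z = 85, 135, 185 mm, each 136 long (x +-68), 30 wide, 4 thick, gap 150; stops 10 high at x = 62. A 42 mm tin on its floor (z = 60).
- narrow_grip (a point): Handle centre of the narrow aluminium sheet, which stays where it is: same make, handle, heights and axes as the wide one, but only 120 x 120 mm, too narrow for the runners.
- tumbler_mid (a point): Middle, half-way up, of the upside-down glass tumbler: 105 mm tall, 72 mm across at the rim (below), 58 mm at the top; stays where it is.
Things that resemble listed ones, but are neither listed nor needed, are in the scene too. Leave any orange or red look-alike of the part that bears wide_grip alone.

How it is judged:
By the outcome, as a careful person would: the job done as asked, in the order asked, and still so for the second after the job is handed in, with the robot touching nothing.
It also fails if it takes over 48 s, if anything falls off the work surface, if the arm or the gripper's body presses on something with over 40 N, if the wrist force passes 120 N, or if a joint passes its speed limit or range.

## Robot

A 7-joint arm with a two-finger parallel gripper is mounted at the origin on the work surface. World frame = base frame: x ahead of the robot, y to its left, z up, the work surface at z = 0. Lengths are in m, angles in degrees, forces in N, time in s.
With the tool pointing down it reaches from about 0.425 to 0.975 m from the base axis. Payload 16.7 kg.
Tool frame: the origin (TCP) lies on the centre line of the jaws, within the pads' length; the fingertips stand 8 mm ahead of it and the grasp point (between the pads) lies 11 mm behind it (tip_extent is the distance from the TCP to the fingertips, in m); z points along the fingers, y is the line along which they close (so a half turn about z gives the same grasp; the last joint's range is limited). The gripper opens to 85 mm and grips with 20 to 120 N. Pads are 22 mm wide; open, the fingers measure 114 mm over their backs; the gripper's body (76 mm by 85 mm) begins 54 mm behind the grasp point. The pads swing forward as they close: fully open they stand 13 mm farther back than shut.
Start: joints at [-81.732, 24.414, 4.234, 92.017, -1.954, 63.644, -3.845], TCP at [0.195, 0.646, 0.239] pointing down, gripper open.
Joint ranges: [-163.25, 163.25], [-28.42, 122.38], [-70.27, 78.77], [12.13, 141.07], [-58.53, 238.53], [9.26, 117.41], [-156.51, 156.51]. Speed limits (degrees/s): [108.29, 108.29, 136.94, 136.94, 172.46, 172.46, 172.46].

## Interface

Orientations are given as [roll, pitch, yaw] about the fixed x, y, z axes, in that order (R = Rz(yaw) Ry(pitch) Rx(roll)).
In Python, from cell import * gives the robot as it stands. The module is installed in compiled form; this text tells all that it offers.
- The arm moves only by the tool step_arm, never from a script. Its argument "rows" is a list of rows, each a list of 3 entries, a list of its own where there are three numbers: the turn, a rotation vector about the world's x, y, z in rad, then the shift along the world's x, y, z in m, then the finger opening in m, from 0 to 0.0854. A call has 1 to 10 rows; each row is the pose to reach, as a shift and turn from the pose commanded when the call began; what a row does not reach only later rows make up. A row lasts 1/8 s, in which the tool goes at most 62.5 mm and 10.7 degrees, less where a joint would pass 70% of its speed; a pose out of reach is approached as far as the arm can. A call with a gripper value outside its range is refused whole. The fingers move at their own pace and stop on an object; "grip_force" is the grip in N (left out, the last holds). Time passes only in rows, so rows that repeat a pose let the fingers close. It gives the time, the measured TCP pose, the force, the opening and the grip force at its end, in the units of the state.
- get_state(): the state, without advancing time (a new reading comes with each control period).
- get_image(name): name is "scene" or "top"; returns a dict with "img" (384x512x3 uint8, red, green, blue), "range_z" (384x512 float32, m along the optical axis (not along the pixel's ray), 0 where there is no reading), "fx", "fy", "cx", "cy" (pixels), "position" and "attitude" of the camera in the world. Camera axes: x right, y down, z forward; pixel columns grow to the right and rows downward; lengths in m; the calibration is good to about 2 mm. A picture is of the moment at which its call begins.
- hand_in(): hands the job in; it is judged then, once.
Trained networks look in a picture, given as the dict that the camera call returned (one of the last four; its "shot" number tells which), for a name from the list of things; names that differ only in an ending like _2 or _b are one class to them, and where a whole thing is asked for, a point or a joint stands for the part that bears it (a point fixed in the world has none). Each returns a list of dicts, best first, with "p" (0 to 1); they miss things now and then, are a little off and sometimes report something else, mostly with a low value. They report only what shows in the picture. A call takes as long as a camera call. They do not tell look-alikes from the thing itself.
- trace(name, picture): "pixels" (384x512 bool, what is visible of it) and "uv" ([column, row] in pixels, amid what is visible of it).
- landmark_of(name, picture): "uv" ([column, row] in pixels: a listed point, or the origin of a listed thing).
The state is a dict: "clock": time; "qpos": joint angles; "qvel": joint speeds; "joint_efforts": joint torques, N m; "tool_pos": TCP position; "ee_rot": TCP orientation; "wrist_force": force on the tool from outside, world axes, zero at the start; "ft_torque": the same for the moment, N m; "width": finger opening in m; "grasp_force": force on a finger pad.
Only numpy, scipy, OpenCV 4.12 (cv2) and the standard library are available. Lean on these libraries where they do the work, as an engineer would, in place of code of your own. Each camera call takes 0.05 s, during which the arm holds its last target. There are 200 camera calls.

## Working session

There is one attempt and no reset: what is moved stays moved. The work goes in short steps, Python scripts to look and compute and a tool call to move; the robot and the scene stay as the last step left them, time stands still between calls to the robot, and variables do not carry over. Pictures are saved under pics/ and viewed, at most 10 in all, crops included, and the job is handed in when it is done.

Besides the shell and the picture viewer there is one more tool, called after ">>>" in YAML: its name, and indented under it one key for each argument. step_arm: Moves the arm, as the interface text tells. Its arguments: {"type":"object","properties":{"rows":{"type":"array"},"grip_force":{"type":"number"}},"required":["rows"]}

```bash
mkdir -p pics; cat > h.py <<'E'
from cell import *
import numpy as np, cv2
from scipy.spatial.transform import Rotation as R
def rot(a):
    a=np.array(a); return a if a.shape==(3,3) else R.from_euler('xyz',a,degrees=True).as_matrix()
def cloud(p):
    z=p["range_z"]; v,u=np.mgrid[:384,:512]
    c=np.stack([(u-p["cx"])/p["fx"]*z,(v-p["cy"])/p["fy"]*z,z],-1)
    return c@rot(p["attitude"]).T+np.array(p["position"])
def save(p,n,s=1): cv2.imwrite(n,cv2.resize(p["img"][...,::-1],None,fx=s,fy=s))
E
python3 - <<'E'
from h import *
ps={n:get_image(n) for n in("scene","top")}
print(get_state())
for n,p in ps.items():
    save(p,f"pics/{n}0.png",1.5); print(n,p["position"],p["attitude"],p["fx"])
    C=cloud(p)
    for t in("wide_grip","narrow_grip","bay_mid","tumbler_mid"):
        for d in landmark_of(t,p)[:4]:
            u,v=np.round(d["uv"]).astype(int); print(n,t,d["uv"],round(d["p"],2),C[v,u].round(3))
E
```

```text
{'clock': 0.1, 'qpos': array([-81.73357111,  24.44755813,   4.23045437,  92.04710383,
        -1.95286571,  63.64467084,  -3.84488939]), 'qvel': array([-0.02758405, -0.06300969, -0.01105796, -0.02100042, -0.00163943,
        0.01806326,  0.00906316]), 'joint_efforts': array([ 8.66283488e-03, -9.51529884e+01,  3.77229765e+00, -4.64393985e+01,
        1.98424794e-02,  6.52089802e-03,  6.80918174e-05]), 'tool_pos': array([0.19537414, 0.64573696, 0.23867407]), 'ee_rot': array([-1.79932985e+02,  5.20772421e-03,  1.63167061e+02]), 'wrist_force': array([-0.11852632, -0.25242592,  0.06066268]), 'ft_torque': array([0.03188366, 0.03075594, 0.02066463]), 'grasp_force': 0.0, 'width': 0.0856026845827609}
scene [ 0.84800891 -0.71844723  0.80488894] [-134.22432086   -0.49805965   31.94086093] 389.78298469658944
scene wide_grip [93.2, 262.5] 0.66 [ 0.265 -0.465  0.045]
scene wide_grip [248.9, 153.7] 0.63 [0.359 0.064 0.042]
scene wide_grip [191.7, 282.3] 0.59 [ 0.492 -0.385  0.047]
scene narrow_grip [255.3, 219.0] 0.63 [ 0.514 -0.153  0.047]
scene bay_mid [336.9, 139.5] 0.56 [0.565 0.254 0.058]
scene tumbler_mid [321.7, 237.0] 0.67 [ 0.695 -0.155  0.098]
top [ 0.39593043 -0.09615778  1.37260786] [-176.80805853   -0.98451323  -89.20235293] 416.2301623896304
top wide_grip [334.5, 195.8] 0.9 [ 0.482 -0.383  0.006]
top wide_grip [194.2, 233.8] 0.74 [0.352 0.07  0.051]
top wide_grip [360.4, 263.4] 0.62 [ 0.267 -0.457  0.048]
top narrow_grip [263.7, 185.0] 0.62 [ 0.511 -0.149  0.049]
top bay_mid [162.3, 152.8] 0.84 [0.606 0.174 0.065]
top tumbler_mid [258.3, 132.5] 0.69 [ 0.668 -0.127  0.11 ]
```

View pics/scene0.png

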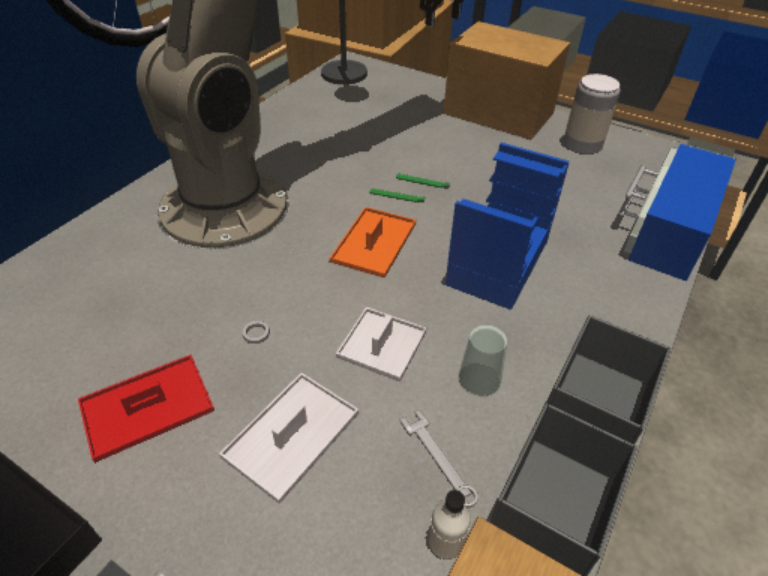

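View pics/top0.png

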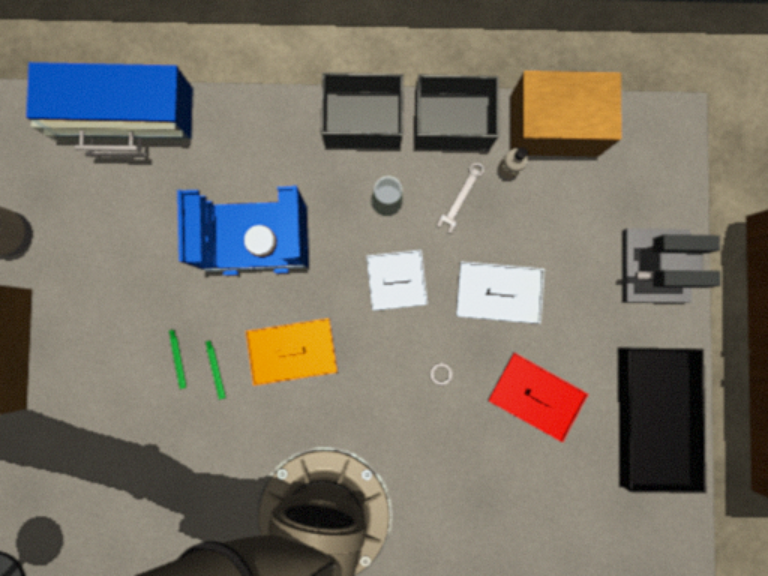

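The scene view shows the wide sheet's handle at about (290,425), the narrow one at (382,338) and the tumbler at (484,360), with orange and red decoys. The blue bay stands around (510,235), opening towards the robot or away from it. The top view agrees: wide sheet (500,293), bay (243,232). Next I fit the poses.

```bash
python3 - <<'E'
from h import *
ps={n:get_image(n) for n in("scene","top")}
P=[];K=[]
for n,p in ps.items():
    C=cloud(p).reshape(-1,3); I=p["img"].reshape(-1,3).astype(int); ok=p["range_z"].ravel()>0
    P.append(C[ok]);K.append(I[ok])
    # sheet
    C,I=C[ok],I[ok]
    for nm,c in(("wide",(.487,-.385)),("narrow",(.512,-.15))):
        near=np.hypot(*(C[:,:2]-c).T)<.15
        fl=near&(C[:,2]>-.01)&(C[:,2]<.03)&(I.min(1)>150)
        r=cv2.minAreaRect(C[fl,:2].astype(np.float32)); print(n,nm,np.round(r[0],4),np.round(r[1],4),round(r[2],1),"z",np.median(C[fl,2]).round(4))
        b=near&(C[:,2]>.038)&(C[:,2]<.065)
        if b.sum()>5:
            r=cv2.minAreaRect(C[b,:2].astype(np.float32)); print("  bar",b.sum(),np.round(r[0],4),np.round(r[1],4),round(r[2],1))
    blue=(I[:,2]>I[:,0]+50)&(I[:,2]>I[:,1]+30)&(np.hypot(*(C[:,:2]-(.6,.19)).T)<.2)
    B=C[blue]; h,e=np.histogram(B[:,2],bins=np.arange(-.01,.3,.01)); print([(round(a,2),int(x)) for a,x in zip(e,h)])
    for lo,hi in((.05,.07),(.075,.095),(.125,.14),(.175,.19),(.19,.215),(.215,.28)):
        s=B[(B[:,2]>lo)&(B[:,2]<hi)]
        if len(s)>8:
            r=cv2.minAreaRect(s[:,:2].astype(np.float32)); print("  z",lo,hi,len(s),s[:,:2].min(0).round(3),s[:,:2].max(0).round(3),np.round(r[0],4),np.round(r[1],4),round(r[2],1))
    np.save(f"B{n}.npy",B)
# height map of bay top view
img=cv2.resize(ps["top"]["img"][110:200,105:220,::-1],None,fx=5,fy=5,interpolation=cv2.INTER_CUBIC)
z=np.clip(cloud(ps["top"])[110:200,105:220,2]*1200,0,255).astype(np.uint8)
z=cv2.applyColorMap(cv2.resize(z,None,fx=2,fy=2,interpolation=0),cv2.COLORMAP_JET)
s=cv2.resize(ps["scene"]["img"][85:210,290:390,::-1],None,fx=4.5*.8,fy=4.5*.8,interpolation=cv2.INTER_CUBIC)
o=np.zeros((600,800,3),np.uint8); o[:360,:460]=cv2.resize(img,(460,360)); o[360:540,:230]=z; o[:s.shape[0],460:460+min(340,s.shape[1])]=s[:,:340]
cv2.imwrite("pics/bay.png",o)
E
```

```text
scene wide [ 0.4829 -0.3743] [0.194  0.1301] 86.5 z 0.0044
  bar 187 [ 0.4877 -0.378 ] [0.0609 0.0136] 85.9
scene narrow [ 0.5086 -0.188 ] [0.1349 0.2242] 2.3 z 0.0043
  bar 127 [ 0.5783 -0.1344] [0.1572 0.0605] 13.9
[(np.float64(-0.01), 0), (np.float64(0.0), 3), (np.float64(0.01), 0), (np.float64(0.02), 0), (np.float64(0.03), 1), (np.float64(0.04), 1), (np.float64(0.05), 168), (np.float64(0.06), 142), (np.float64(0.07), 5), (np.float64(0.08), 200), (np.float64(0.09), 50), (np.float64(0.1), 36), (np.float64(0.11), 35), (np.float64(0.12), 26), (np.float64(0.13), 194), (np.float64(0.14), 84), (np.float64(0.15), 60), (np.float64(0.16), 67), (np.float64(0.17), 51), (np.float64(0.18), 493), (np.float64(0.19), 266), (np.float64(0.2), 105), (np.float64(0.21), 0), (np.float64(0.22), 0), (np.float64(0.23), 0), (np.float64(0.24), 0), (np.float64(0.25), 0), (np.float64(0.26), 0), (np.float64(0.27), 0), (np.float64(0.28), 0)]
  z 0.05 0.07 310 [0.528 0.041] [0.672 0.265] [0.5999 0.1542] [0.1331 0.2214] 3.1
  z 0.075 0.095 229 [0.527 0.047] [0.671 0.269] [0.5991 0.1561] [0.1341 0.2215] 3.2
  z 0.
[... 882 characters left out ...]
 (np.float64(0.17), 60), (np.float64(0.18), 952), (np.float64(0.19), 274), (np.float64(0.2), 102), (np.float64(0.21), 0), (np.float64(0.22), 0), (np.float64(0.23), 0), (np.float64(0.24), 0), (np.float64(0.25), 0), (np.float64(0.26), 0), (np.float64(0.27), 0), (np.float64(0.28), 0)]
  z 0.05 0.07 1534 [0.526 0.045] [0.666 0.259] [0.5974 0.1537] [0.1378 0.2158] 2.4
  z 0.075 0.095 211 [0.526 0.048] [0.657 0.261] [0.5957 0.1572] [0.13   0.2128] 2.8
  z 0.125 0.14 229 [0.525 0.048] [0.662 0.259] [0.5477 0.1792] [0.2334 0.1231] 57.1
  z 0.175 0.19 1006 [0.524 0.042] [0.668 0.267] [0.5968 0.1573] [0.1338 0.2246] 3.2
  z 0.19 0.215 376 [0.526 0.042] [0.671 0.274] [0.5981 0.1587] [0.1362 0.2268] 3.0
```

View pics/bay.png

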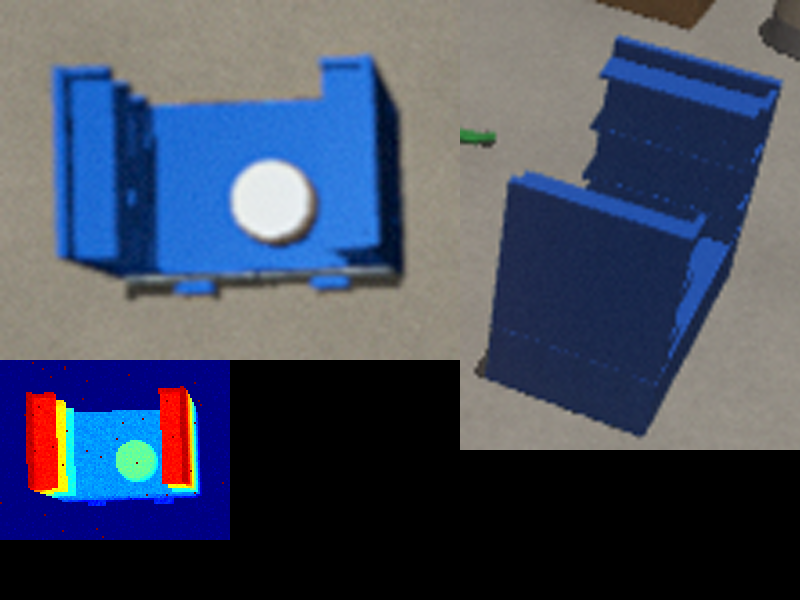

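The bay is at about (0.598, 0.157) with yaw +3.1°, and the stops are at its far end, so the entry faces the robot. The wide bar is at (0.4875, -0.378) with yaw -4.2°. Setting out.

>>> step_arm:
  rows:
    - [[0, 0, -0.07], [0.026, -0.045, 0.002], 0.06]
    - [[0, 0, -0.14], [0.052, -0.09, 0.004], 0.06]
    - [[0, 0, -0.21], [0.078, -0.135, 0.006], 0.06]
    - [[0, 0, -0.28], [0.104, -0.18, 0.008], 0.06]
    - [[0, 0, -0.35], [0.13, -0.225, 0.01], 0.06]
    - [[0, 0, -0.42], [0.156, -0.27, 0.012], 0.06]
    - [[0, 0, -0.49], [0.182, -0.315, 0.014], 0.06]
    - [[0, 0, -0.56], [0.208, -0.36, 0.016], 0.06]
    - [[0, 0, -0.63], [0.234, -0.405, 0.018], 0.06]
    - [[0, 0, -0.7], [0.26, -0.45, 0.02], 0.06]

```text
clock: 1.85
tool_pos: [0.4562, 0.1945, 0.2597]
ee_rot: [180.0, -0.0, 122.9]
wrist_force: [0.3, 0.4, -0.5]
width: 0.0596
grasp_force: 0.0
```

>>> step_arm:
  rows:
    - [[0, 0, -0.065], [0.01, -0.057, 0], 0.06]
    - [[0, 0, -0.13], [0.02, -0.114, 0], 0.06]
    - [[0, 0, -0.195], [0.03, -0.171, 0], 0.06]
    - [[0, 0, -0.26], [0.031, -0.228, -0.01], 0.06]
    - [[0, 0, -0.325], [0.031, -0.285, -0.03], 0.06]
    - [[0, 0, -0.39], [0.031, -0.342, -0.05], 0.06]
    - [[0, 0, -0.455], [0.031, -0.4, -0.07], 0.06]
    - [[0, 0, -0.52], [0.031, -0.457, -0.09], 0.06]
    - [[0, 0, -0.585], [0.031, -0.514, -0.11], 0.06]
    - [[0, 0, -0.648], [0.031, -0.5725, -0.12], 0.06]

```text
clock: 3.1
tool_pos: [0.4863, -0.3779, 0.1381]
ee_rot: [-180.0, -0.0, 85.8]
wrist_force: [0.7, 0.6, 1.5]
width: 0.0603
grasp_force: 0.0
```

```bash
python3 - <<'E'
from h import *
p=get_image("scene"); s=get_state(); print(s["tool_pos"],s["ee_rot"],s["qpos"].round(1))
C=cloud(p); c=p["img"].reshape(-1,3)
near=(np.abs(C[...,0]-.487)<.05)&(np.abs(C[...,1]+.38)<.06)&(C[...,2]>.038)&(C[...,2]<.06)
r=cv2.minAreaRect(C[near][:,:2].astype(np.float32)); print(near.sum(),r)
cv2.imwrite("pics/a.png",cv2.resize(p["img"][190:340,110:270,::-1],None,fx=4,fy=4)[:600,:640])
E
```

```text
[ 0.48384047 -0.38571047  0.138017  ] [-179.93954172    0.22828754   85.30775425] [  1.2  31.2  42.5 106.5 -26.   52.3  51.1]
190 ((0.48713579773902893, -0.3780403137207031), (0.060975976288318634, 0.013830526731908321), 85.81897735595703)
```

View pics/a.png

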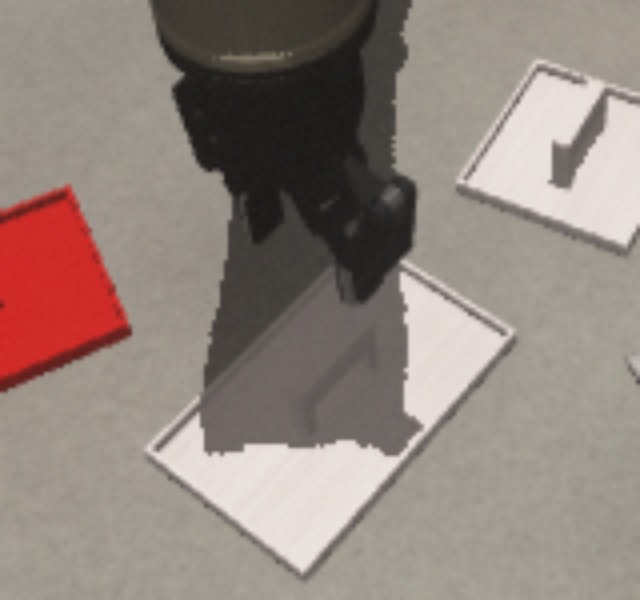

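The crop shows the open gripper at about (340,200) above the wide sheet, with the bar at (340,375) between the jaws. Lowering now.

>>> step_arm:
  rows:
    - [[0, 0, 0], [0, 0, -0.02], 0.06]
    - [[0, 0, 0], [0, 0, -0.045], 0.06]
    - [[0, 0, 0], [0, 0, -0.07], 0.06]
    - [[0, 0, 0], [0, 0, -0.09], 0.06]
    - [[0, 0, 0], [0, 0, -0.1], 0.06]
    - [[0, 0, 0], [0, 0, -0.109], 0.06]
    - [[0, 0, 0], [0, 0, -0.109], 0.06]

```text
clock: 4.03
tool_pos: [0.4864, -0.3763, 0.0301]
ee_rot: [-180.0, -0.0, 85.9]
wrist_force: [-0.2, 0.0, -0.3]
width: 0.06
grasp_force: 0.0
```

>>> step_arm:
  rows:
    - [[0, 0, 0], [0, 0, 0], 0.03]
    - [[0, 0, 0], [0, 0, 0], 0.02]
    - [[0, 0, 0], [0, 0, 0], 0.005]
    - [[0, 0, 0], [0, 0, 0], 0.005]
    - [[0, 0, 0], [0, 0, 0], 0.005]
    - [[0, 0, 0], [0, 0, 0], 0.005]
  grip_force: 60

```text
clock: 4.78
tool_pos: [0.4868, -0.3766, 0.0309]
ee_rot: [180.0, 0.0, 85.9]
wrist_force: [-0.5, 1.6, 5.8]
width: 0.0108
grasp_force: 59.2
```

>>> step_arm:
  rows:
    - [[0, 0, 0], [0, 0, 0.01], 0.005]
    - [[0, 0, 0], [0, 0, 0.025], 0.005]
    - [[0, 0, 0], [0, 0, 0.045], 0.005]
    - [[0, 0, 0], [0, 0, 0.07], 0.005]
    - [[0, 0, 0], [0, 0, 0.095], 0.005]
    - [[0, 0, 0], [0, 0, 0.12], 0.005]
    - [[0, 0, 0], [0, 0, 0.14], 0.005]
    - [[0, 0, 0], [0, 0, 0.15], 0.005]
    - [[0, 0, 0], [0, 0, 0.15], 0.005]

```text
clock: 5.9
tool_pos: [0.4867, -0.3764, 0.1808]
ee_rot: [180.0, 0.0, 85.9]
wrist_force: [0.0, -0.5, -2.8]
width: 0.0107
grasp_force: 58.9
```

>>> step_arm:
  rows:
    - [[0, 0, 0.005], [0, 0.02, 0], 0.005]
    - [[0, 0, 0.01], [0, 0.05, 0], 0.005]
    - [[0, 0, 0.02], [0, 0.085, 0], 0.005]
    - [[0, 0, 0.03], [0, 0.12, 0], 0.005]
    - [[0, 0, 0.04], [0, 0.155, 0], 0.005]
    - [[0, 0, 0.05], [0, 0.19, 0], 0.005]
    - [[0, 0, 0.06], [0, 0.225, 0], 0.005]
    - [[0, 0, 0.07], [-0.005, 0.26, 0], 0.005]
    - [[0, 0, 0.08], [-0.01, 0.285, 0], 0.005]
    - [[0, 0, 0.085], [-0.014, 0.3, 0], 0.005]

```text
clock: 7.15
tool_pos: [0.4718, -0.0751, 0.1796]
ee_rot: [-179.9, -0.0, 90.9]
wrist_force: [1.0, -0.1, -2.2]
width: 0.0107
grasp_force: 58.8
```

>>> step_arm:
  rows:
    - [[0, 0, 0.005], [0, 0.02, 0], 0.005]
    - [[0, 0, 0.01], [-0.005, 0.05, 0], 0.005]
    - [[0, 0, 0.015], [-0.01, 0.085, 0], 0.005]
    - [[0, 0, 0.02], [-0.015, 0.12, 0], 0.005]
    - [[0, 0, 0.03], [-0.02, 0.155, 0], 0.005]
    - [[0, 0, 0.035], [-0.025, 0.185, 0], 0.005]
    - [[0, 0, 0.041], [-0.025, 0.21, 0], 0.005]
    - [[0, 0, 0.041], [-0.025, 0.227, 0], 0.005]
    - [[0, 0, 0.041], [-0.025, 0.227, 0], 0.005]
    - [[0, 0, 0.041], [-0.025, 0.227, 0], 0.005]

```text
clock: 8.4
tool_pos: [0.4474, 0.1497, 0.1801]
ee_rot: [-180.0, 0.0, 93.1]
wrist_force: [0.1, -0.3, -2.7]
width: 0.0112
grasp_force: 58.8
```

```bash
cat > m.py <<'E'
from h import *
import sys
s=get_state(); print(s["clock"],s["tool_pos"].round(4),s["ee_rot"].round(2),s["wrist_force"].round(1),s["width"],s["grasp_force"])
p=get_image("scene"); q=get_image("top")
t=s["tool_pos"]; ax=R.from_euler('z',s["ee_rot"][2]-90,degrees=True).as_matrix()
for n,i in(("scene",p),("top",q)):
    C=cloud(i); L=(C-t)@ax; I=i["img"].astype(int)
    m=(np.abs(L[...,0])<.075)&(np.abs(L[...,1])<.11)&(np.abs(L[...,2]+.025)<.012)&(I.min(2)>90)&(I.max(2)-I.min(2)<40)
    X=C[m]; 
    if len(X)<30: print(n,"few"); continue
    r=cv2.minAreaRect(X[:,:2].astype(np.float32)); print(n,m.sum(),np.round(r[0],4),np.round(r[1],4),round(r[2],2))
    A=np.c_[X[:,:2]-t[:2],np.ones(len(X))]; k=np.linalg.lstsq(A,X[:,2],rcond=None)[0]; print("  slopes deg",np.degrees(k[:2]).round(2),"z",k[2].round(4))
o=np.hstack([cv2.resize(p["img"][70:270,200:400],(400,400)),cv2.resize(q["img"][110:270,100:260],(400,400))])
cv2.imwrite(sys.argv[1],o[...,::-1])
E
python3 m.py pics/b.png
```

```text
8.4 [0.4474 0.1497 0.1801] [-1.7997e+02  3.0000e-02  9.3100e+01] [ 0.1 -0.3 -2.7] 0.011181510460275034 58.76026690006256
scene 1310 [0.4477 0.149 ] [0.1216 0.1907] 2.75
  slopes deg [ 0.41 -0.32] z 0.1544
top 1221 [0.4502 0.1048] [0.1197 0.0983] 3.52
  slopes deg [ 0.22 -1.21] z 0.1524
```

View pics/b.png

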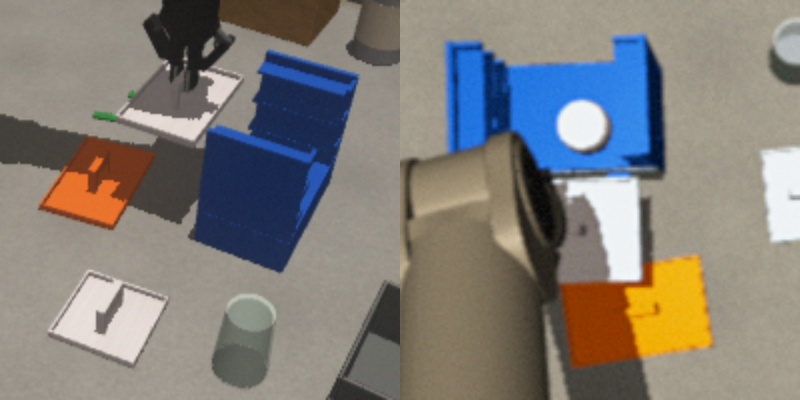

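The sheet is held level in front of the entry (left half at (185,95)) and is in line with the bay. Lowering it and sliding in.

>>> step_arm:
  rows:
    - [[0, 0, 0], [0, 0, -0.005], 0.005]
    - [[0, 0, 0], [0, 0, -0.01], 0.005]
    - [[0, 0, 0], [0.01, 0.0005, -0.01], 0.005]
    - [[0, 0, 0], [0.025, 0.001, -0.01], 0.005]
    - [[0, 0, 0], [0.04, 0.002, -0.01], 0.005]
    - [[0, 0, 0], [0.055, 0.003, -0.01], 0.005]
    - [[0, 0, 0], [0.07, 0.004, -0.01], 0.005]
    - [[0, 0, 0], [0.08, 0.004, -0.01], 0.005]
    - [[0, 0, 0], [0.08, 0.004, -0.01], 0.005]

```text
clock: 9.62
tool_pos: [0.5281, 0.1543, 0.1702]
ee_rot: [-180.0, 0.0, 93.1]
wrist_force: [-0.3, -0.5, -2.4]
width: 0.0109
grasp_force: 58.8
```

>>> step_arm:
  rows:
    - [[0, 0, 0], [0.01, 0.0005, 0], 0.005]
    - [[0, 0, 0], [0.02, 0.001, 0], 0.005]
    - [[0, 0, 0], [0.03, 0.002, 0], 0.005]
    - [[0, 0, 0], [0.04, 0.002, 0], 0.005]
    - [[0, 0, 0], [0.05, 0.003, 0], 0.005]
    - [[0, 0, 0], [0.06, 0.003, 0], 0.005]
    - [[0, 0, 0], [0.066, 0.004, 0], 0.005]
    - [[0, 0, 0], [0.066, 0.004, 0], 0.005]

```text
clock: 10.62
tool_pos: [0.5938, 0.1585, 0.1702]
ee_rot: [-180.0, 0.0, 93.1]
wrist_force: [0.6, 0.9, -2.6]
width: 0.011
grasp_force: 58.8
```

```bash
python3 m.py pics/c.png
```

```text
10.625 [0.5938 0.1585 0.1702] [-1.7999e+02  1.0000e-02  9.3140e+01] [ 0.6  0.9 -2.6] 0.011023457746922172 58.83454084396362
scene 600 [0.5927 0.1865] [0.1199 0.1234] 2.76
  slopes deg [0.11 0.01] z 0.144
top 892 [0.5939 0.1469] [0.1204 0.1164] 3.46
  slopes deg [-0.24  0.4 ] z 0.1433
```

View pics/c.png

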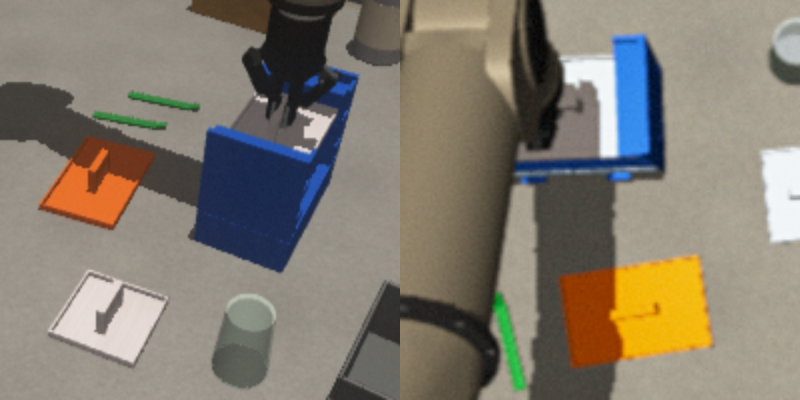

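The sheet is inside the bay at the middle level, with no contact force yet. Lowering gently and pressing towards the stops.

>>> step_arm:
  rows:
    - [[0, 0, 0], [0.001, 0, -0.001], 0.005]
    - [[0, 0, 0], [0.002, 0, -0.002], 0.005]
    - [[0, 0, 0], [0.003, 0, -0.003], 0.005]
    - [[0, 0, 0], [0.004, 0, -0.003], 0.005]
    - [[0, 0, 0], [0.005, 0, -0.003], 0.005]
    - [[0, 0, 0], [0.006, 0, -0.003], 0.005]

```text
clock: 11.48
tool_pos: [0.5996, 0.1585, 0.1673]
ee_rot: [-180.0, -0.0, 93.1]
wrist_force: [-0.5, -0.1, -2.9]
width: 0.0109
grasp_force: 58.8
```

>>> step_arm:
  rows:
    - [[0, 0, 0], [0.001, 0, 0], 0.005]
    - [[0, 0, 0], [0.0015, 0, 0], 0.005]
    - [[0, 0, 0], [0.002, 0, 0], 0.005]
    - [[0, 0, 0], [0.002, 0, 0], 0.005]

```text
clock: 11.98
tool_pos: [0.6002, 0.1585, 0.1671]
ee_rot: [-179.8, -0.0, 93.2]
wrist_force: [-10.0, 0.3, 4.9]
width: 0.0112
grasp_force: 60.0
```

It has touched the stops (-10 N in x). Easing back slightly and setting down.

>>> step_arm:
  rows:
    - [[0, 0, 0], [-0.0015, 0, 0], 0.005]
    - [[0, 0, 0], [-0.0015, 0, -0.0007], 0.005]
    - [[0, 0, 0], [-0.0015, 0, -0.0014], 0.005]
    - [[0, 0, 0], [-0.0015, 0, -0.002], 0.005]
    - [[0, 0, 0], [-0.0015, 0, -0.002], 0.005]

```text
clock: 12.6
tool_pos: [0.6001, 0.1586, 0.1658]
ee_rot: [180.0, -0.0, 93.1]
wrist_force: [-5.5, -0.6, 7.9]
width: 0.0112
grasp_force: 60.5
```

It rests on the runners: the vertical force has gone from -2.9 to +7.9 N. Releasing.

>>> step_arm:
  rows:
    - [[0, 0, 0], [0, 0, 0.0005], 0.02]
    - [[0, 0, 0], [0, 0, 0.0005], 0.035]
    - [[0, 0, 0], [0, 0, 0.0005], 0.05]
    - [[0, 0, 0], [0, 0, 0.0005], 0.05]

```text
clock: 13.1
tool_pos: [0.6, 0.1585, 0.1658]
ee_rot: [-180.0, 0.0, 93.1]
wrist_force: [0.8, 0.8, 0.1]
width: 0.0501
grasp_force: 0.0
```

>>> step_arm:
  rows:
    - [[0, 0, 0], [0, 0, 0.01], 0.05]
    - [[0, 0, 0], [0, 0, 0.03], 0.05]
    - [[0, 0, 0], [0, 0, 0.06], 0.05]
    - [[0, 0, 0], [0, 0, 0.1], 0.05]
    - [[0, 0, 0], [0, 0, 0.14], 0.05]
    - [[0, 0, 0], [0, 0, 0.16], 0.05]
    - [[0, 0, 0], [0, 0, 0.16], 0.05]

```text
clock: 13.98
tool_pos: [0.6007, 0.1584, 0.3286]
ee_rot: [179.8, -0.1, 93.1]
wrist_force: [-0.4, 0.2, -0.4]
width: 0.0499
grasp_force: 0.0
```

```bash
sed 's/^t=.*/t=np.array([.6,.1585,.166]); ax=R.from_euler("z",3.1,degrees=True).as_matrix()/' m.py > m2.py; python3 m2.py pics/d.png
```

```text
13.975 [0.6007 0.1584 0.3286] [ 1.7981e+02 -1.0000e-01  9.3140e+01] [-0.4  0.2 -0.4] 0.04992506329287201 0.0
scene 611 [0.599  0.1745] [0.1208 0.1523] 2.67
  slopes deg [ 0.44 -0.44] z 0.1401
top 1485 [0.5998 0.1645] [0.1212 0.1483] 3.04
  slopes deg [-0.24 -0.21] z 0.1387
```

View pics/d.png

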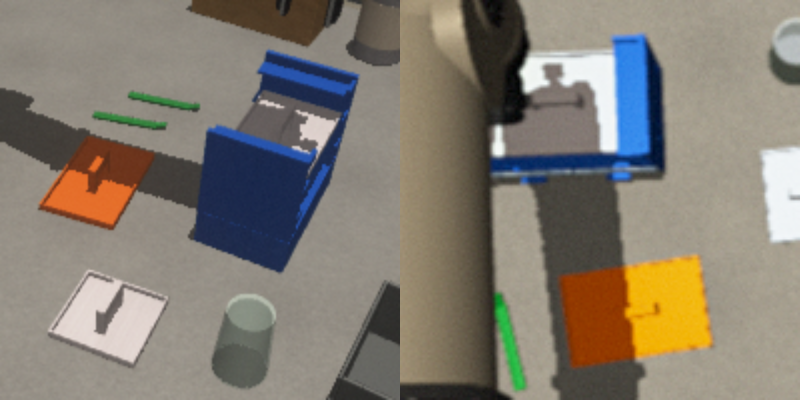

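The sheet lies level in the bay (left half at (290,125)) with its upper face at z ≈ 0.139, at the stops, and the gripper is clear. The narrow sheet and the tumbler haven't moved.

```bash
python3 -c "
from cell import *
print(hand_in())"
```

```text
the job is handed in; nothing more can be done
None
```

The wide sheet is resting level on the middle runners, pushed in against the stops and released; the narrow sheet and tumbler were left where they stood, and the job is handed in (about 14 s on the robot's clock).

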